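Start the clamping screw in the bench press and hold it

ROBOT

A 6-joint arm with a two-finger parallel gripper is mounted at the origin on a cart in front of the work surface, level with it; the furniture and walls round the work are solid. World frame = base frame: x ahead of the robot, y to its left, z up, the work surface at z = 0. Lengths are in m, angles in rad, forces in N, time in s.
With the tool pointing down it reaches from about 0.275 to 0.975 m from the base axis. Payload 8.4 kg.
Tool frame: the origin (TCP) lies midway between the tips of the shut fingers; the grasp point (between the pads) lies 19 mm behind it; z points along the fingers, y is the line along which they close (so a half turn about z gives the same grasp; the last joint's range is limited). The gripper opens to 92 mm and grips with 3 to 60 N. Pads are 20 mm wide; open, the fingers measure 128 mm over their backs; the gripper's body (75 mm by 189 mm) begins 69 mm behind the grasp point.
Start: joints at [-1.124, 0.353, 1.633, -0, 1.155, -0.002], TCP at [0.271, -0.563, 0.215] pointing down, gripper open.
Joint ranges: [-2.63, 2.63], [-0.92, 2.1], [0.06, 2.66], [-1.3, 4.44], [0, 2.69], [-3.02, 3.02]. Speed limits (rad/s): [2.22, 2.22, 2.79, 3.14, 3.14, 3.14].

INTERFACE

Orientations are given as a rotation vector (axis times angle).
In Python, from plant import * gives the robot as it stands.
- The arm moves only by the tool servo_tool, never from a script. Its argument "increments" is a list that holds one entry, the list of rows, each a list of 6 numbers: the shift along the tool's x, y, z in m, then the turn, a rotation vector about the tool's x, y, z in degrees. In form: [[[dx, dy, dz, ax, ay, az], ...]]. A call has 1 to 8 rows; each row shifts and turns the commanded pose from where the row before left it, along the tool's axes as they then stand; what a row does not reach is not made up. A row lasts 1/10 s, in which the tool goes at most 50 mm and 8.59 degrees, less where a joint would pass 70% of its speed; a pose out of reach is approached as far as the arm can. A call with a gripper value outside its range is refused whole. "hand" is the finger opening in m, from 0 to 0.0919, set as the call begins (left out, the last holds). The fingers move at their own pace and stop on an object; "newtons" is the grip in N (left out, the last holds). Time passes only in rows, so rows that do not move let the fingers close. It gives the time, the measured TCP pose, the force, the opening and the grip force at its end, in the units of the state.
- state(): the state, without advancing time (a new reading comes with each control period).
- get_image(name): name is "side" or "top" or "wrist"; returns the picture (480x640x3 uint8, blue, green, red); there is no depth.
- calibration(name): a dict with "intrinsics" (3x3 intrinsics, pixels), "view" (4x4, takes a point from world to camera coordinates). Camera axes: x right, y down, z forward; pixel columns grow to the right and rows downward; lengths in m; the calibration is good to about 2 mm. A picture is of the moment at which its call begins: read the wrist's pose just before it. calibration takes no time and is no camera call; for the wrist camera it gives the pose at the moment of the call.
- sign_off(): hands the job in; it is judged then, once.
Trained networks look in the newest picture that a camera, given by its name, has taken for a name from the list of things; names that differ only in an ending like _2 or _b are one class to them, and where a whole thing is asked for, a point or a joint stands for the part that bears it (a point fixed in the world has none). Each returns a list of dicts, best first, with "confidence" (0 to 1); they miss things now and then, are a little off and sometimes report something else, mostly with a low value. They report only what shows in the picture. A call takes as long as a camera call.
- find_in(thing, camera): "rect" ([left, top, width, height] in pixels, round what is visible of it).
- tip_of(thing, camera): "centre" ([column, row] in pixels: a listed point, or the origin of a listed thing).
The state is a dict: "time": time; "joint_positions": joint angles; "joint_velocities": joint speeds; "tau": joint torques, N m; "ee_pos": TCP position; "tool_rot": TCP orientation; "wrist_force": force on the tool from outside, world axes, zero at the start; "torque": the same for the moment, N m; "grip_width": finger opening in m; "finger_force": force on a finger pad.
Only numpy, scipy, OpenCV 4.12 (cv2) and the standard library are available. Lean on these libraries where they do the work, as an engineer would, in place of code of your own. Each camera call takes 0.05 s, during which the arm holds its last target. There are 200 camera calls.

TASK

Lift the red-handled clamping screw out of its wooden rest block and stand it upright in the threaded boss of the bench press; turn it backward (counter-clockwise from above) until it drops into the thread, then forward (clockwise) one full turn. Finish while still gripping the screw by its handle, upright and one turn in, so that a colleague can fit the pressure pad to its nose from below. Leave the boxed relay, the pad, the tape dispenser and the hex key where they are.

Things in the scene. Friction and masses are not known exactly. Their poses are not given: they have to be found in the camera images.
- screw_grip (a point): Loose clamping screw, 132 mm long, about 0.3 kg, upright, nose down in the rest block at first. This point: on its axis, mid-handle, where to grip; 114 mm above the tip, 18 mm below the top, 22 mm above the black flange (44 mm across, 8 mm thick). Handle: red flat tee 60 mm long (x), 14 mm thick (y, the way to pinch), 40 mm high; z up the screw. A half turn changes nothing.
- screw_thread (a point): Point on the screw's axis, 78 mm below screw_grip, where its thread begins: coarse two-start right-hand thread, 35 mm over the ridges, 24 mm core, lead 14 mm a turn, pitch 7 mm. The two ridges begin bluntly on the +x and -x sides, so the handle's length shows where they start.
- screw_tip (a point): Flat tip of the screw's plain nose, on the axis, 114 mm below screw_grip. The nose is 24 mm in diameter and 36 mm long, tapered to 17 mm over its last 7 mm.
- press: Bench press, blue C-frame fixed to the bench, column on the far side, boss 152 mm high; origin on the bench under the boss axis, x towards the column. The screw turns easily in the boss and stays where left, but the fingers can hold it up over a drop: keep them slack round the handle while turning backward, or let go now and then, so that it falls by its own weight.
- boss_rim (a point): Centre of the rim of the boss: upright steel ring 58 mm across, 152 mm above the bench, mouth 39 mm wide. Its two thread ridges start bluntly 6 mm down on the +x and -x sides (x towards the column), each shown by a red mark on the rim. Free bore inside the ridges, and the plain bore below that guides the nose: 26 mm.
- thread_mouth (a point): Point on the boss axis at the top of the ridges' starts, 6 mm below the rim; axes as the rim. A screw put in stands on the ridges, screw_grip 78 mm above this point when its handle lies along the marks, lower by up to 7 mm when turned clockwise from there. Turned backward past the marks it drops 7 mm, to 71 mm; clockwise from there it goes down 14 mm a turn (57 mm after one) and is held.
- rest: Wooden rest block, 70 x 70 x 40 mm, fixed to the bench; origin under its centre. Plain vertical socket 27 mm in diameter and 32 mm deep in the middle of its top, in which the screw's nose stands.
- relay_mid (a point): Boxed relay, grey box 103 x 119 x 43 mm lying in the press under the boss; this is its centre. A bystander.
- pad_mid (a point): Pressure pad: dark steel disc, 50 mm across and 16 mm high, lying on the bench to the right of the press; its centre. A bystander.
- dispenser: Blue tape dispenser, 56 x 154 x 84 mm, right of the press; origin under its centre. A bystander.
- hexkey: Hex key with a red grip, 33 x 94 x 12 mm, on the right; origin under its centre. A bystander.

How it is judged:
By the outcome, as a careful person would: the job done as asked, in the order asked, and still so for the second after the job is handed in, while the arm keeps its last pose, push and grip.
It also fails if it takes over 72 s, if anything falls off the work surface, if the arm or the gripper's body presses on something with over 40 N, if the wrist force passes 120 N, or if a joint passes its speed limit or range.

## Working session

There is one attempt and no reset: what is moved stays moved. The work goes in short steps, Python scripts to look and compute and a tool call to move; the robot and the scene stay as the last step left them, time stands still between calls to the robot, and variables do not carry over. Pictures are saved under pics/ and viewed, at most 14 in all, crops included, and the job is handed in when it is done.

Besides the shell and the picture viewer there is one more tool, called by a JSON object that holds its "name" and its "arguments". servo_tool: Moves the arm, as the interface text tells. Its arguments: {"type":"object","properties":{"increments":{"type":"array","items":{"type":"array","items":{"type":"array","items":{"type":"number"}}}},"hand":{"type":"number"},"newtons":{"type":"number"}},"required":["increments"]}

```bash
mkdir -p pics; ls; cat > h.py <<'E'
from plant import *
import numpy as np, cv2
from scipy.spatial.transform import Rotation as R
def tri(obs):
    # obs: list of (K,view,uv)
    A=[]
    for K,V,uv in obs:
        P=np.array(K)@np.array(V)[:3]
        A+= [uv[0]*P[2]-P[0], uv[1]*P[2]-P[1]]
    A=np.array(A); A/=np.linalg.norm(A[:,:3],axis=1)[:,None]
    x,*_=np.linalg.lstsq(A[:,:3],-A[:,3],rcond=None)
    return x, A@np.r_[x,1]
def cal(n):
    c=calibration(n); return np.array(c["intrinsics"]),np.array(c["view"])
def atz(n,uv,z):
    K,V=cal(n); d=V[:3,:3].T@np.linalg.inv(K)@np.array([uv[0],uv[1],1]); o=-V[:3,:3].T@V[:3,3]
    return o+d*(z-o[2])/d[2]
def proj(n,p):
    K,V=cal(n); q=K@(V@np.r_[p,1])[:3]; return q[:2]/q[2]
E
python3 - <<'E'
from h import *
s=state();print(s)
ims={n:get_image(n) for n in("side","top","wrist")}
for n in ims: cv2.imwrite(f"pics/a_{n}.png",ims[n])
D={}
for t in("screw_grip","screw_tip","boss_rim","thread_mouth","rest","press","dispenser"):
    obs=[]
    for n in("side","top"):
        r=tip_of(t,n)
        if r:
            print(t,n,np.round(r[0]["centre"],1),round(r[0]["confidence"],2),len(r))
            obs.append((*cal(n),r[0]["centre"]))
    if len(obs)==2: x,e=tri(obs);print("  ",x.round(4),e.round(4))
E
```

```text
pics
{'time': 0.0, 'joint_positions': array([-1.12443203e+00,  3.53638363e-01,  1.63412269e+00, -2.34417054e-05,
        1.15516630e+00, -2.41047432e-03]), 'joint_velocities': array([-5.50454955e-04, -9.04368782e-04,  1.11848259e-03,  1.60864649e-03,
        1.01303475e-03, -8.72875888e-05]), 'tau': array([-5.82356788e-04, -5.93851519e+01, -3.34215975e+01,  6.95682946e-02,
        2.34791497e-02, -1.14461818e-04]), 'ee_pos': array([ 0.27094388, -0.56268576,  0.21387469]), 'tool_rot': array([-3.06156676e+00, -6.98758957e-01,  4.94217308e-04]), 'wrist_force': array([-1.2819328 ,  0.00943826,  0.34709376]), 'torque': array([ 0.01303729,  0.01396536, -0.0023542 ]), 'finger_force': 0.0, 'grip_width': 0.09189045941644597}
screw_grip side [267.7 187. ] 0.8 2
screw_grip top [181.  282.6] 0.75 3
   [0.4505 0.1724 0.1242] [-0.0026  0.0004 -0.0002 -0.0026]
screw_tip side [272.8 230.3] 0.6 1
boss_rim side [288.9 210.6] 0.8 1
boss_rim top [295.7 263.3] 0.87 1
   [ 0.5035 -0.0817  0.1506] [ 0.0035 -0.0006  0.0002  0.0035]
thread_mouth side [286.2 217. ] 0.72 1
thread_mouth top [299.7 268.7] 0.25 1
   [ 0.4954 -0.0902  0.1396] [ 0.0059 -0.0009  0.0003  0.0059]
rest side [270.  232.7] 0.54 1
rest top [193.6 286.2] 0.57 1
   [4.514e-01 1.714e-01 1.000e-04] [-0.0034  0.0005 -0.0003 -0.0035]
press side [288.8 276.8] 0.57 1
press top [300.  267.7] 0.56 1
   [ 0.5044 -0.0858  0.0021] [-0.0023  0.0004 -0.0002 -0.0023]
dispenser side [358.1 358.9] 0.82 1
dispenser top [415.6 225.8] 0.6 2
   [ 0.6203 -0.3681 -0.0069] [ 0.0008 -0.0002 -0.      0.0008]
```

View pics/a_top.png

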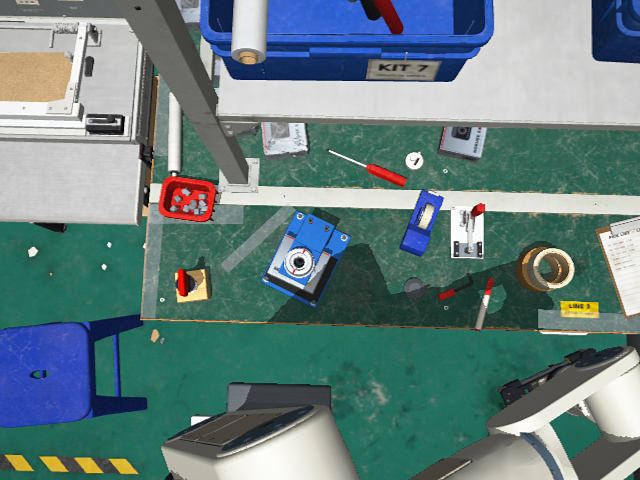

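View pics/a_side.png

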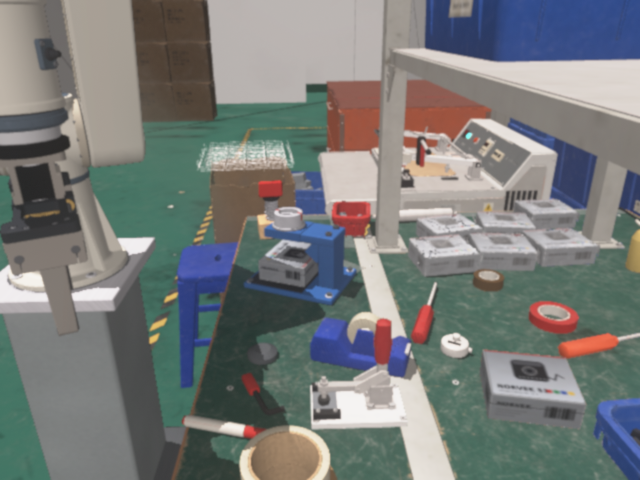

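The top view shows the screw in its rest at (183,283), its handle roughly along world x, and the boss at (298,262) with the column up and to the right. The side view shows the boss ring at (289,213) and the screw behind it at (268,190). Next I plan a wrist look above both.

```bash
cat >> h.py <<'E'
def plan(p,yaw,n=None,vmax=.045,amax=8.0,s=None):
    """rows to bring tool (pointing down, tool x at world yaw deg) to p; prints rows"""
    s=s or state(); R0=R.from_rotvec(s["tool_rot"]); p0=s["ee_pos"]
    R1=R.from_euler("z",yaw,degrees=True)*R.from_euler("x",180,degrees=True)
    rv=(R0.inv()*R1).as_rotvec(degrees=True)
    n=n or int(max(np.ceil(np.linalg.norm(p-p0)/vmax),np.ceil(np.linalg.norm(rv)/amax)))
    Rc=R0; st=(np.array(p)-p0)/n; out=[]
    for i in range(n):
        out.append([*(Rc.inv().apply(st)).round(4),*(rv/n).round(2)]); Rc=Rc*R.from_rotvec(rv/n,degrees=True)
    print(n); print([[float(v) for v in r] for r in out])
def yaw(s=None):
    s=s or state(); x=R.from_rotvec(s["tool_rot"]).as_matrix()[:,0]; return np.degrees(np.arctan2(x[1],x[0]))
E
python3 - <<'E'
from h import *
s=state();T=np.eye(4);T[:3,:3]=R.from_rotvec(s["tool_rot"]).as_matrix();T[:3,3]=s["ee_pos"]
K,V=cal("wrist");print("cam in tool",(np.linalg.inv(T)@np.linalg.inv(V)).round(3),K[0,0],yaw())
print(T[:3,:3].round(3))
plan([.44,.0,.34],yaw()+60)
E
```

```text
cam in tool [[-0.    -0.972 -0.236  0.064]
 [ 1.    -0.001  0.001  0.001]
 [-0.001 -0.236  0.972 -0.171]
 [ 0.     0.     0.     1.   ]] 419.2058746283474 25.712740561557244
[[ 0.901  0.434  0.   ]
 [ 0.434 -0.901 -0.   ]
 [ 0.     0.    -1.   ]]
14
[[0.0283, -0.031, -0.009, 0.0, -0.0, -4.29], [0.0306, -0.0288, -0.009, 0.0, -0.0, -4.29], [0.0326, -0.0264, -0.009, 0.0, -0.0, -4.29], [0.0345, -0.0239, -0.009, 0.0, -0.0, -4.29], [0.0362, -0.0213, -0.009, 0.0, -0.0, -4.29], [0.0377, -0.0185, -0.009, 0.0, -0.0, -4.29], [0.039, -0.0157, -0.009, 0.0, -0.0, -4.29], [0.04, -0.0127, -0.009, 0.0, -0.0, -4.29], [0.0409, -0.0097, -0.009, 0.0, -0.0, -4.29], [0.0415, -0.0066, -0.009, 0.0, -0.0, -4.29], [0.0418, -0.0035, -0.009, 0.0, -0.0, -4.29], [0.042, -0.0003, -0.009, 0.0, -0.0, -4.29], [0.0419, 0.0028, -0.009, 0.0, -0.0, -4.29], [0.0416, 0.0059, -0.009, 0.0, -0.0, -4.29]]
```

```bash
python3 - <<'E'
from h import *
plan([.41,.045,.33],175,n=20)
E
```

```text
20
[[0.0194, -0.0244, -0.0058, 0.0, 0.0, -7.46], [0.0224, -0.0216, -0.0058, 0.0, 0.0, -7.46], [0.0251, -0.0186, -0.0058, 0.0, 0.0, -7.46], [0.0273, -0.0151, -0.0058, 0.0, 0.0, -7.46], [0.029, -0.0115, -0.0058, 0.0, 0.0, -7.46], [0.0302, -0.0076, -0.0058, 0.0, 0.0, -7.46], [0.031, -0.0036, -0.0058, 0.0, 0.0, -7.46], [0.0312, 0.0004, -0.0058, 0.0, 0.0, -7.46], [0.0309, 0.0045, -0.0058, 0.0, 0.0, -7.46], [0.03, 0.0085, -0.0058, 0.0, 0.0, -7.46], [0.0287, 0.0123, -0.0058, 0.0, 0.0, -7.46], [0.0268, 0.0159, -0.0058, 0.0, 0.0, -7.46], [0.0245, 0.0193, -0.0058, 0.0, 0.0, -7.46], [0.0218, 0.0223, -0.0058, 0.0, 0.0, -7.46], [0.0187, 0.0249, -0.0058, 0.0, 0.0, -7.46], [0.0153, 0.0272, -0.0058, 0.0, 0.0, -7.46], [0.0117, 0.0289, -0.0058, 0.0, 0.0, -7.46], [0.0078, 0.0302, -0.0058, 0.0, 0.0, -7.46], [0.0038, 0.031, -0.0058, 0.0, 0.0, -7.46], [-0.0002, 0.0312, -0.0058, 0.0, 0.0, -7.46]]
```

{"name": "servo_tool", "arguments": {"increments": [[[0.019,-0.024,-0.006,0,0,-7.5],[0.022,-0.022,-0.006,0,0,-7.5],[0.025,-0.019,-0.006,0,0,-7.5],[0.027,-0.015,-0.006,0,0,-7.5],[0.029,-0.0115,-0.006,0,0,-7.5],[0.03,-0.0076,-0.006,0,0,-7.5],[0.031,-0.0036,-0.006,0,0,-7.5],[0.031,0,-0.006,0,0,-7.5]]]}}

```text
time: 1.65
ee_pos: [0.3245, -0.3193, 0.2629]
tool_rot: [2.297, 2.143, 0.0]
wrist_force: [0.9, 0.4, 0.3]
grip_width: 0.0921
finger_force: 0.0
```

{"name": "servo_tool", "arguments": {"increments": [[[0.031,0.0045,-0.006,0,0,-7.5],[0.03,0.0085,-0.006,0,0,-7.5],[0.029,0.012,-0.006,0,0,-7.5],[0.027,0.016,-0.006,0,0,-7.5],[0.0245,0.019,-0.006,0,0,-7.5],[0.022,0.022,-0.006,0,0,-7.5],[0.019,0.025,-0.006,0,0,-7.5],[0.015,0.027,-0.006,0,0,-7.5]]]}}

```text
time: 2.45
ee_pos: [0.3774, -0.0753, 0.3111]
tool_rot: [0.918, 3.004, 0.0]
wrist_force: [0.9, 0.4, -0.4]
grip_width: 0.0925
finger_force: 0.0
```

{"name": "servo_tool", "arguments": {"increments": [[[0.012,0.029,-0.006,0,0,-7.5],[0.008,0.03,-0.006,0,0,-7.5],[0.004,0.031,-0.006,0,0,-7.5],[0,0.031,-0.006,0,0,-7.5],[0,0,0,0,0,0],[0,0,0,0,0,0]]]}}

```text
time: 3.05
ee_pos: [0.4028, 0.0456, 0.3346]
tool_rot: [-0.118, -3.139, 0.001]
wrist_force: [-0.2, -0.4, -0.7]
grip_width: 0.0922
finger_force: 0.0
```

```bash
cat >> h.py <<'E'
def look(f,ts,z=None):
    s=state(); C=cal("wrist"); im=get_image("wrist"); cv2.imwrite(f,im)
    print("tcp",s["ee_pos"].round(4),"yaw",round(yaw(s),1),"j6",s["joint_positions"][5].round(3),"t",s["time"])
    o={}
    for t in ts:
        r=tip_of(t,"wrist")
        if r: o[t]=(*C,r[0]["centre"]); print(t,np.round(r[0]["centre"],1),round(r[0]["confidence"],2),atz("wrist",r[0]["centre"],z[t]).round(4) if z and t in z else "")
    np.save(f.replace(".png",".npy"),o,allow_pickle=True)
    return im,o
Z=dict(screw_grip=.122,boss_rim=.152,thread_mouth=.146,rest=0)
E
python3 - <<'E'
from h import *
look("pics/w1.png",Z,Z)
E
```

```text
tcp [0.4028 0.0456 0.3346] yaw 175.7 j6 -1.386 t 3.05
screw_grip [450.5 255.1] 0.97 [0.4544 0.1665 0.122 ]
rest [419.2 227.7] 0.69 [0.4542 0.1658 0.    ]
```

View pics/w1.png

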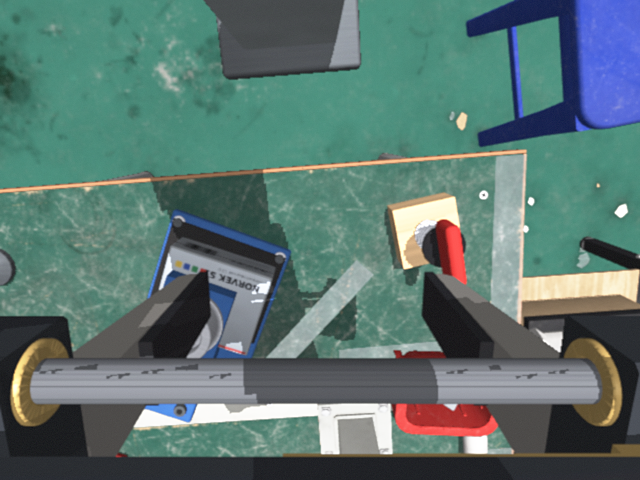

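Boss ring at about (205,325) is partly hidden by the left finger; the screw handle at (452,250) is partly beside the right finger. I move the hand over the screw for a clear second view.

{"name": "servo_tool", "arguments": {"increments": [[[-0.007,0.04,0.01,0,0,0],[-0.007,0.04,0.01,0,0,0],[-0.007,0.04,0.01,0,0,0],[0,0,0,0,0,0],[0,0,0,0,0,0]]]}}

```text
time: 3.8
ee_pos: [0.4326, 0.1634, 0.3041]
tool_rot: [-0.117, -3.138, 0.001]
wrist_force: [0.2, 0.1, 0.5]
grip_width: 0.092
finger_force: 0.0
```

```bash
python3 - <<'E'
from h import *
im,o=look("pics/w2.png",Z,Z)
a=np.load("pics/w1.npy",allow_pickle=True).item()
for k in o:
    if k in a: print(k,tri([a[k],o[k]]))
# red top of handle
m=((im[...,2]>120)&(im[...,1]<80)&(im[...,0]<80)).astype(np.uint8)
n,l,st,c=cv2.connectedComponentsWithStats(m)
for i in range(1,n):
    if st[i,4]>200: print(st[i],c[i])
cv2.imwrite("pics/w2c.png",cv2.resize(im[100:360,170:470],None,fx=2,fy=2))
E
```

```text
tcp [0.4326 0.1634 0.3041] yaw 175.7 j6 -1.138 t 3.8
screw_grip [326.3 240.2] 0.59 [0.4537 0.1676 0.122 ]
boss_rim [ 22.3 325.7] 0.62 [ 0.5006 -0.0918  0.152 ]
thread_mouth [ 30.3 325.1] 0.95 [ 0.5032 -0.0897  0.146 ]
rest [323.8 213.3] 0.65 [0.4523 0.1679 0.    ]
screw_grip (array([0.45436072, 0.16828651, 0.12010589]), array([-9.10688629e-05,  7.00149675e-04,  8.72653661e-05, -6.99532991e-04]))
rest (array([ 0.45342176,  0.16807913, -0.00366404]), array([-0.00023985,  0.00149308,  0.00023402, -0.0014952 ]))
[312 204  28  73 579] [324.48531952 238.39205527]
[ 298  404  104   28 2269] [350.70780079 416.52974879]
```

View pics/w2c.png

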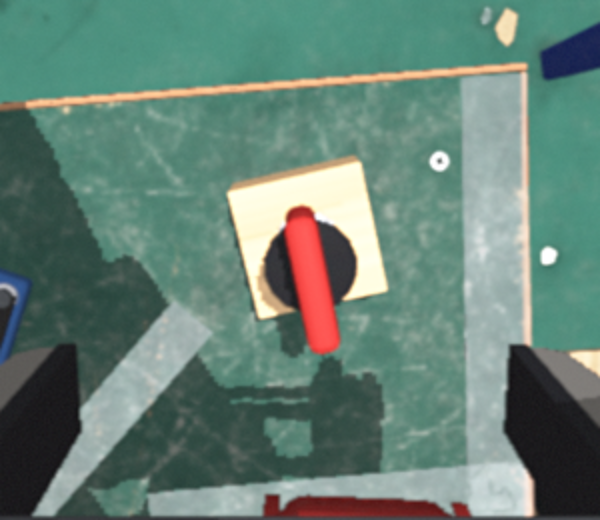

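The crop shows the handle's top bar from (302,222) to (322,345) in crop pixels, i.e. (321,211) to (331,272) in the full image, above a flange centred in the block.

```bash
python3 - <<'E'
from h import *
im=cv2.imread("pics/w2.png")
m=((im[...,2]>110)&(im[...,1]<90)&(im[...,0]<90)); m[:195]=0;m[290:]=0;m[:,:300]=0;m[:,350:]=0
ys,xs=np.nonzero(m); 
P=np.array([atz("wrist",(x,y),.138)[:2] for x,y in zip(xs,ys)])
mu=P.mean(0);w,v=np.linalg.eigh(np.cov((P-mu).T));d=v[:,1]
print(mu,np.degrees(np.arctan2(d[1],d[0])),np.ptp((P-mu)@d),np.ptp((P-mu)@v[:,0]))
A=atz("wrist",(321,211),.14);B=atz("wrist",(331,272),.14);d=B-A;print(A,B,np.degrees(np.arctan2(d[1],d[0])),np.linalg.norm(d))
for k in (A,B):print(k)
E
```

```text
[0.45087822 0.16703443] -173.08118918890457 0.06324737807607507 0.014424032478415366
[0.42492188 0.16509228 0.14      ] [0.47740265 0.16963962 0.14      ] 4.9521759720457394 0.052677415561275406
[0.42492188 0.16509228 0.14      ]
[0.47740265 0.16963962 0.14      ]
```

```bash
python3 - <<'E'
from h import *
plan([.4535,.168,.165],-174,n=4)
E
```

```text
4
[[-0.005, 0.0017, 0.035, 0.0, 0.01, -2.6], [-0.0051, 0.0015, 0.035, 0.0, 0.01, -2.6], [-0.0052, 0.0013, 0.035, 0.0, 0.01, -2.6], [-0.0052, 0.0011, 0.035, 0.0, 0.01, -2.6]]
```

{"name": "servo_tool", "arguments": {"increments": [[[-0.005,0.0017,0.035,0,0,-2.6],[-0.005,0.0015,0.035,0,0,-2.6],[-0.005,0.0013,0.035,0,0,-2.6],[-0.005,0.001,0.035,0,0,-2.6],[0,0,0,0,0,0],[0,0,0,0,0,0]]], "hand": 0.05}}

```text
time: 4.65
ee_pos: [0.4528, 0.1684, 0.1652]
tool_rot: [0.164, -3.136, 0.0]
wrist_force: [0.5, -0.6, 0.7]
grip_width: 0.0501
finger_force: 0.0
```

```bash
python3 - <<'E'
from h import *
im,o=look("pics/w3.png",["screw_grip"],Z)
print(state()["ee_pos"],yaw())
cv2.imwrite("pics/w3c.png",im[180:480,120:520])
m=((im[...,2]>110)&(im[...,1]<90)&(im[...,0]<90)); m[:,:200]=0;m[:,440:]=0; m=m.astype(np.uint8)
n,l,st,c=cv2.connectedComponentsWithStats(m)
for i in range(1,n):
    if st[i,4]>300:
        ys,xs=np.nonzero(l==i); P=np.array([atz("wrist",(x,y),.138)[:2] for x,y in zip(xs,ys)])
        mu=P.mean(0);w,v=np.linalg.eigh(np.cov((P-mu).T));d=v[:,1]
        print(st[i],mu,np.degrees(np.arctan2(d[1],d[0])),np.ptp((P-mu)@d),np.ptp((P-mu)@v[:,0]))
E
```

```text
tcp [0.4528 0.1684 0.1652] yaw -174.0 j6 -1.322 t 4.65
screw_grip [321.2 264.8] 0.87 [0.4536 0.1699 0.122 ]
[0.4539098  0.1690353  0.16653284] -173.97711684080863
[ 304  205   30  123 2394] [0.45117642 0.1682081 ] -172.33978992122607 0.06377581277058023 0.014162999496493595Traceback (most recent call last):
  File "<stdin>", line 9, in <module>
  File "h.py", line 16, in atz
    K,V=cal(n); d=V[:3,:3].T@np.linalg.inv(K)@np.array([uv[0],uv[1],1]); o=-V[:3,:3].T@V[:3,3]
        ~~~^^^
  File "h.py", line 14, in cal
    c=calibration(n); return np.array(c["intrinsics"]),np.array(c["view"])
ValueError: time passes only in moves, steps and waits
```

View pics/w3c.png

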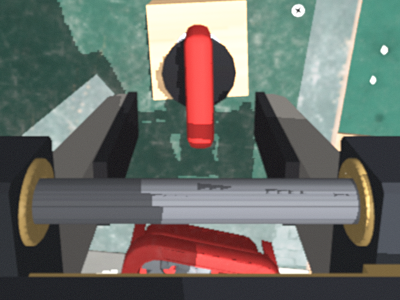

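The handle is at crop (200,85), vertical and midway between the fingers, so I descend and grip.

{"name": "servo_tool", "arguments": {"increments": [[[0,0,0.02,0,0,-1],[0,0,0.02,0,0,0],[0,0,0.018,0,0,0],[0,0,0,0,0,0],[0,0,0,0,0,0]]]}}

```text
time: 5.25
ee_pos: [0.4537, 0.1692, 0.1081]
tool_rot: [-0.194, 3.134, 0.001]
wrist_force: [0.6, -0.1, 0.1]
grip_width: 0.0502
finger_force: 0.0
```

{"name": "servo_tool", "arguments": {"increments": [[[0,0,0,0,0,0],[0,0,0,0,0,0],[0,0,0,0,0,0],[0,0,0,0,0,0],[0,0,0,0,0,0],[0,0,0,0,0,0]]], "hand": 0.0, "newtons": 30}}

```text
time: 5.85
ee_pos: [0.453, 0.169, 0.1068]
tool_rot: [-0.195, 3.135, 0.0]
wrist_force: [0.2, 0.3, 3.8]
grip_width: 0.0141
finger_force: 30.0
```

{"name": "servo_tool", "arguments": {"increments": [[[0,0,-0.01,0,0,0],[0,0,-0.02,0,0,0],[0,0,-0.03,0,0,0],[0,0,-0.03,0,0,0],[0,0,-0.03,0,0,0],[0,0,-0.04,0,0,0],[0,0,-0.04,0,0,0],[0,0,0,0,0,0]]]}}

```text
time: 6.65
ee_pos: [0.4551, 0.1698, 0.3122]
tool_rot: [-0.194, 3.127, 0.004]
wrist_force: [1.1, 0.2, -2.5]
grip_width: 0.0134
finger_force: 30.0
```

```bash
python3 - <<'E'
from h import *
s=state();print(s["wrist_force"],s["grip_width"],s["finger_force"],s["ee_pos"])
plan(np.array([.54,.0,.305]),165,n=6)
E
```

```text
[ 1.0568772   0.15670195 -2.49339237] 0.013368309749646274 29.99171018600464 [0.45509226 0.16978469 0.31221866]
6
[[-0.0105, -0.0298, 0.0012, 0.03, 0.07, 3.69], [-0.0124, -0.0291, 0.0012, 0.03, 0.07, 3.69], [-0.0143, -0.0282, 0.0012, 0.03, 0.07, 3.69], [-0.0161, -0.0273, 0.0012, 0.03, 0.07, 3.69], [-0.0178, -0.0262, 0.0012, 0.03, 0.07, 3.69], [-0.0194, -0.025, 0.0012, 0.03, 0.07, 3.69]]
```

{"name": "servo_tool", "arguments": {"increments": [[[-0.0105,-0.03,0,0,0,3.7],[-0.0125,-0.029,0,0,0,3.7],[-0.0145,-0.028,0,0,0,3.7],[-0.016,-0.027,0,0,0,3.7],[-0.018,-0.026,0,0,0,3.7],[-0.0195,-0.025,0,0,0,3.7],[0,0,0,0,0,0],[0,0,0,0,0,0]]]}}

```text
time: 7.45
ee_pos: [0.5375, -0.0007, 0.3055]
tool_rot: [-0.413, -3.112, -0.0]
wrist_force: [0.1, 0.4, -3.8]
grip_width: 0.0141
finger_force: 30.0
```

```bash
python3 - <<'E'
from h import *
im,o=look("pics/w4.png",["boss_rim","thread_mouth","screw_tip"],Z)
E
```

```text
tcp [ 0.5375 -0.0007  0.3055] yaw 164.9 j6 -1.311 t 7.45
boss_rim [196.9 208.5] 0.63 [ 0.501  -0.0891  0.152 ]
thread_mouth [197.9 215.5] 0.57 [ 0.5073 -0.092   0.146 ]
screw_tip [315. 239.] 0.56
```

View pics/w4.png

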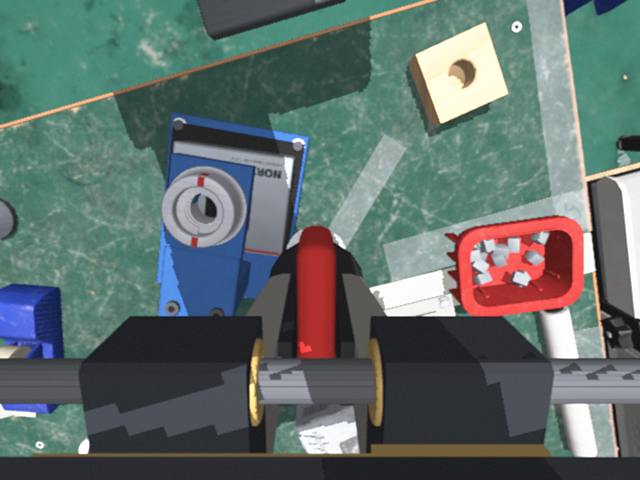

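The view shows the boss ring near (200,209) with red marks at about (201,181) and (194,242), and the empty rest at (460,73). I measure the marks by colour.

```bash
cat >> h.py <<'E'
def red(im,box,z,n="wrist",C=None):
    x0,y0,x1,y1=box; K,V=C or cal(n); Ki=np.linalg.inv(K); o=-V[:3,:3].T@V[:3,3]
    m=((im[...,2].astype(int)>im[...,1].astype(int)+60)&(im[...,2].astype(int)>im[...,0].astype(int)+60)); k=np.zeros_like(m); k[y0:y1,x0:x1]=m[y0:y1,x0:x1]
    N,l,st,c=cv2.connectedComponentsWithStats(k.astype(np.uint8)); out=[]
    for i in range(1,N):
        if st[i,4]>=15:
            d=V[:3,:3].T@Ki@np.r_[c[i],1]; out.append((o+d*(z-o[2])/d[2])); print(st[i],c[i].round(1),out[-1].round(4))
    return out
E
python3 - <<'E'
from h import *
im=cv2.imread("pics/w4.png")
r=red(im,(150,160,255,255),.152)
a,b=r[0],r[-1];d=b-a;print((a+b)/2,np.linalg.norm(d),np.degrees(np.arctan2(d[1],d[0])))
a=np.load("pics/w2.npy",allow_pickle=True).item();o=np.load("pics/w4.npy",allow_pickle=True).item()
for k in("boss_rim","thread_mouth"):print(tri([a[k],o[k]]))
cv2.imwrite("pics/w4c.png",cv2.resize(im[155:265,145:260],None,fx=5,fy=5,interpolation=cv2.INTER_CUBIC))
E
```

```text
[198 177   6  10  54] [200.5 181.2] [ 0.4819 -0.0795  0.152 ]
[191 238   6   9  47] [193.9 242. ] [ 0.5266 -0.1002  0.152 ]
[ 0.50426152 -0.08983296  0.152     ] 0.049229118609203516 -24.90049262297039
(array([ 0.50056104, -0.09001164,  0.15210808]), array([-0.00018551, -0.00017819,  0.0001916 ,  0.00014371]))
(array([ 0.50781194, -0.09676436,  0.13456943]), array([-0.00019289, -0.00018763,  0.0002009 ,  0.00015134]))
```

View pics/w4c.png

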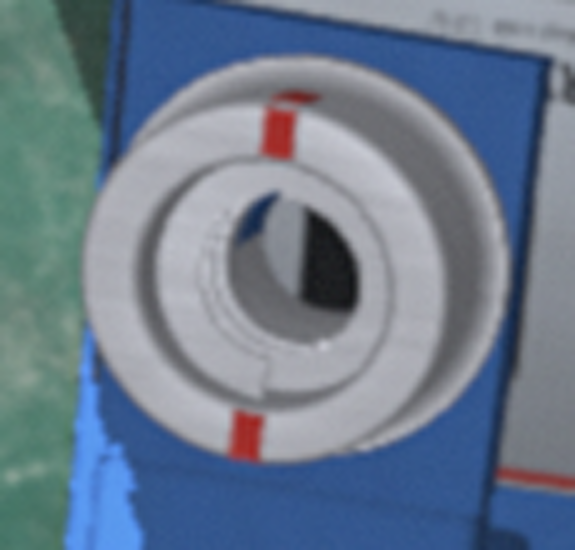

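Marks give a boss axis at (0.504, −0.090) with mark yaw −25°. The 49 mm between the marks matches the given ring. Next I check how the handle sits in the hand and plan the approach, 20° clockwise of the marks.

```bash
python3 - <<'E'
from h import *
s=state();T=np.eye(4);T[:3,:3]=R.from_rotvec(s["tool_rot"]).as_matrix();T[:3,3]=s["ee_pos"]
im=cv2.imread("pics/w4.png")
for x in(.03,.026,.034): 
  for y in(-.007,.007): print(x,y,proj("wrist",(T@[x,y,-.0315,1])[:3]).round(1))
m=(im[...,2].astype(int)>im[...,1].astype(int)+60)
for v in range(222,300,6):
    u=np.nonzero(m[v,280:350])[0]+280; print(v,u.min() if len(u) else 0,u.max() if len(u) else 0,end='; ')
plan(np.array([.5043,-.0898,.300]),135,n=6)
E
```

```text
0.03 -0.007 [302.1 245.5]
0.03 0.007 [342.8 245.5]
0.026 -0.007 [302.2 256.6]
0.026 0.007 [342.7 256.6]
0.034 -0.007 [302.  234.1]
0.034 0.007 [343.  234.1]
222 0 0; 228 306 325; 234 302 330; 240 300 331; 246 299 333; 252 297 334; 258 297 335; 264 297 335; 270 297 335; 276 297 335; 282 297 334; 288 297 334; 294 297 334; 6
[[0.0015, -0.016, 0.0011, -0.0, -0.01, 5.0], [0.0001, -0.016, 0.0011, -0.0, -0.01, 5.0], [-0.0013, -0.016, 0.0011, -0.0, -0.01, 5.0], [-0.0027, -0.0158, 0.0011, -0.0, -0.01, 5.0], [-0.0041, -0.0155, 0.0011, -0.0, -0.01, 5.0], [-0.0054, -0.0151, 0.0011, -0.0, -0.01, 5.0]]
```

{"name": "servo_tool", "arguments": {"increments": [[[0.0015,-0.0155,0.006,0,0,5],[0,-0.0155,0.006,0,0,5],[-0.001,-0.0155,0.006,0,0,5],[-0.0027,-0.0155,0.006,0,0,5],[-0.004,-0.015,0.006,0,0,5],[-0.005,-0.015,0.006,0,0,5],[0,0,0,0,0,0],[0,0,0,0,0,0]]]}}

```text
time: 8.45
ee_pos: [0.5051, -0.0874, 0.2708]
tool_rot: [1.201, 2.903, 0.001]
wrist_force: [-1.0, -0.9, -2.9]
grip_width: 0.0135
finger_force: 30.0
```

```bash
python3 - <<'E'
from h import *
s=state();print(s["ee_pos"],yaw(),s["joint_positions"][5])
tz=s["ee_pos"]
a=get_image("side");K=[]
for t in("screw_grip","screw_tip","boss_rim"): print("side",t,[(np.round(r["centre"],1),round(r["confidence"],2)) for r in tip_of(t,"side")[:1]])
b=get_image("top")
for t in("screw_grip","screw_tip","boss_rim"): print("top",t,[(np.round(r["centre"],1),round(r["confidence"],2)) for r in tip_of(t,"top")[:1]])
for n in("side","top"):
    for p in([.505,-.088,.152],[.515,-.088,.152],[.505,-.078,.152],[tz[0],tz[1],tz[2]-.1],[tz[0],tz[1],tz[2]+.0315]): print(n,p,proj(n,p).round(1))
A=cv2.resize(a[150:240,245:335],(540,540),interpolation=cv2.INTER_CUBIC)
cv2.imwrite("pics/s5.png",A)
cv2.imwrite("pics/t5raw.png",b)
E
```

```text
[ 0.50509741 -0.0873657   0.27076194] 135.0363577064535 -0.960636661428583
side screw_grip [(array([285.4, 144.6]), 0.79)]
side screw_tip [(array([289.7, 201.1]), 0.68)]
side boss_rim [(array([290.6, 211.7]), 0.58)]
top screw_grip []
top screw_tip []
top boss_rim [(array([296.1, 261.7]), 0.81)]
side [0.505, -0.088, 0.152] [287.8 211.2]
side [0.515, -0.088, 0.152] [292.8 211.1]
side [0.505, -0.078, 0.152] [287.9 209.6]
side [np.float64(0.5050974111131642), np.float64(-0.08736569597506534), np.float64(0.17076194077619353)] [287.6 202.4]
side [np.float64(0.5050974111131642), np.float64(-0.08736569597506534), np.float64(0.3022619407761935)] [285.3 137.1]
top [0.505, -0.088, 0.152] [298.5 261. ]
top [0.515, -0.088, 0.152] [298.6 256.4]
top [0.505, -0.078, 0.152] [293.9 260.9]
top [np.float64(0.5050974111131642), np.float64(-0.08736569597506534), np.float64(0.17076194077619353)] [297.8 259.9]
top [np.float64(0.5050974111131642), np.float64(-0.08736569597506534), np.float64(0.3022619407761935)] [295.  251.5]
```

View pics/s5.png

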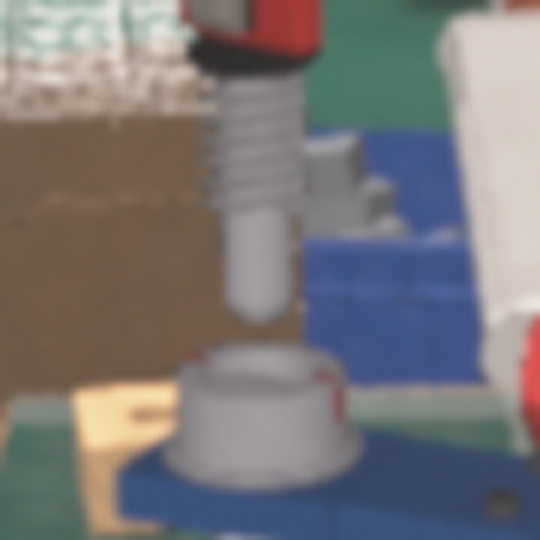

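```bash
python3 - <<'E'
from h import *
im=cv2.imread("pics/a_top.png")
print("handle");red(im,(165,260,205,310),.13,"top"); print(proj("top",[.4535,.169,.13]))
print("marks");red(im,(275,240,320,285),.152,"top")
g=cv2.cvtColor(im,cv2.COLOR_BGR2GRAY)
# wrist relative check: rest socket in w4 vs boss
cv2.imwrite("pics/t5.png",np.hstack([cv2.resize(im[235:290,270:325],(400,400),interpolation=cv2.INTER_CUBIC),cv2.resize(im[260:315,160:215],(400,400),interpolation=cv2.INTER_CUBIC)]))
E
```

```text
handle
[177 269  11  28 241] [182.1 282.5] [0.4529 0.1689 0.13  ]
[182.10098184 282.26343217]
marks
```

View pics/t5.png

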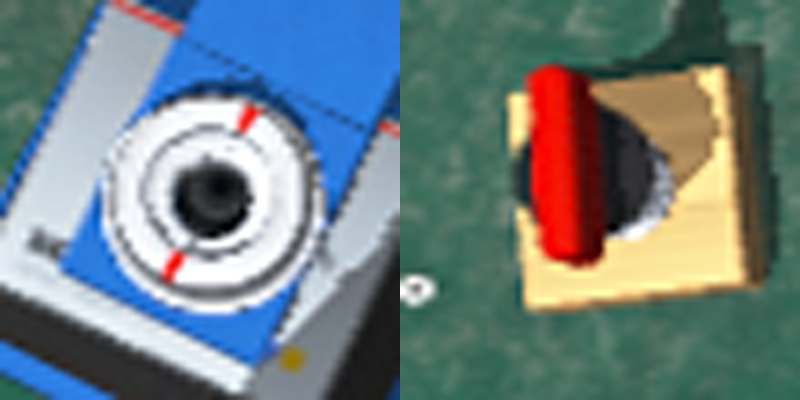

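Top crop: marks at (248,118) and (174,267) give a boss centre within about 1 mm of the TCP. The side crop shows the nose (260) over the ring (264), so I insert.

{"name": "servo_tool", "arguments": {"increments": [[[0,0,0.01,0,0,0],[0,0,0.01,0,0,0],[0,0,0.01,0,0,0],[0,0,0.01,0,0,0],[0,0,0,0,0,0]]]}}

```text
time: 9.35
ee_pos: [0.504, -0.0878, 0.2286]
tool_rot: [-1.203, -2.899, 0.001]
wrist_force: [-0.4, -0.4, -3.1]
grip_width: 0.0138
finger_force: 30.0
```

{"name": "servo_tool", "arguments": {"increments": [[[0,0,0.005,0,0,0],[0,0,0.005,0,0,0],[0,0,0.004,0,0,0],[0,0,0,0,0,0],[0,0,0,0,0,0]]]}}

```text
time: 9.85
ee_pos: [0.5052, -0.088, 0.2166]
tool_rot: [1.204, 2.901, 0.0]
wrist_force: [0.9, -0.0, -1.9]
grip_width: 0.0139
finger_force: 30.0
```

{"name": "servo_tool", "arguments": {"increments": [[[0,0,0.003,0,0,0],[0,0,0.002,0,0,0],[0,0,0,0,0,0],[0,0,0,0,0,0]]]}}

```text
time: 10.25
ee_pos: [0.5052, -0.088, 0.2116]
tool_rot: [1.204, 2.901, 0.0]
wrist_force: [-0.2, -0.0, -2.7]
grip_width: 0.0141
finger_force: 30.0
```

{"name": "servo_tool", "arguments": {"increments": [[[0,0,0.001,0,0,0],[0,0,0.001,0,0,0],[0,0,0,0,0,0],[0,0,0,0,0,0]]]}}

```text
time: 10.65
ee_pos: [0.5051, -0.088, 0.2095]
tool_rot: [-1.204, -2.901, 0.0]
wrist_force: [0.3, 0.8, -2.3]
grip_width: 0.0137
finger_force: 30.0
```

{"name": "servo_tool", "arguments": {"increments": [[[0,0,0,0,0,0],[0,0,0,0,0,0],[0,0,0,0,0,0],[0,0,0,0,0,0]]], "hand": 0.018}}

```text
time: 11.05
ee_pos: [0.5053, -0.088, 0.2098]
tool_rot: [1.204, 2.901, 0.0]
wrist_force: [0.1, 1.1, 0.6]
grip_width: 0.0178
finger_force: 0.0
```

```bash
python3 - <<'E'
from h import *
a=get_image("side")
for t in("screw_grip","screw_thread","boss_rim"): print("side",t,[(np.round(r["centre"],1),round(r["confidence"],2)) for r in tip_of(t,"side")[:1]])
red(a,(260,130,310,205),.22,"side")
print([proj("side",[.505,-.088,z])[1].round(1) for z in(.21,.217,.224,.242)])
cv2.imwrite("pics/s6.png",cv2.resize(a[140:230,240:330],(540,540),interpolation=cv2.INTER_CUBIC))
E
```

```text
side screw_grip [(array([285.7, 176.2]), 0.8)]
side screw_thread [(array([286.9, 214.1]), 0.74)]
side boss_rim [(array([289.2, 209.9]), 0.87)]
[286 169  13  22 218] [292.8 179.5] [ 0.5171 -0.0939  0.22  ]
[np.float64(183.7), np.float64(180.3), np.float64(176.9), np.float64(168.0)]
```

View pics/s6.png

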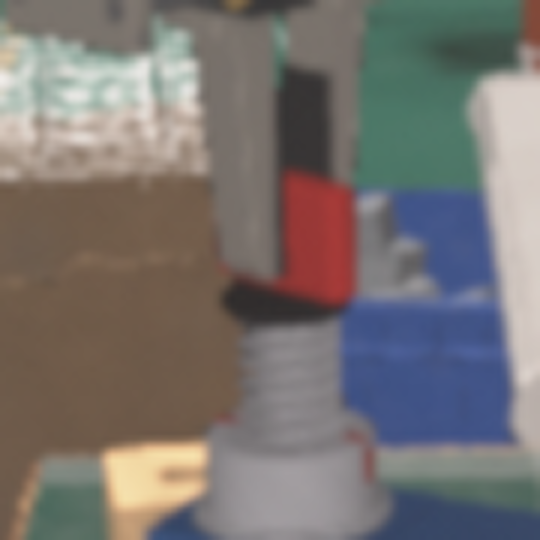

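The screw stands on the ridges (nose in the bore, flange at crop (290,300)). I turn it backward with slack fingers.

{"name": "servo_tool", "arguments": {"increments": [[[0,0,0,0,0,-6],[0,0,0,0,0,-6],[0,0,0,0,0,-6],[0,0,0,0,0,-6],[0,0,0,0,0,-6],[0,0,0,0,0,-6],[0,0,0,0,0,0]]], "hand": 0.017}}

```text
time: 11.95
ee_pos: [0.5051, -0.088, 0.2096]
tool_rot: [-0.246, -3.132, 0.0]
wrist_force: [-0.3, 0.0, 0.7]
grip_width: 0.0168
finger_force: 0.0
```

```bash
cat >> h.py <<'E'
def chk():
    a=get_image("side")
    s=state();print(s["time"],s["ee_pos"].round(4),yaw(s).round(1),s["joint_positions"][5].round(3),s["wrist_force"].round(1),s["torque"].round(2))
    r=tip_of("screw_grip","side")[:1]
    if r:
        c=r[0]["centre"]; print("grip px",np.round(c,1),"z~",round(.224-(c[1]-176.2)/492,4))
    red(a,(260,130,315,215),.22,"side")
    return a
E
python3 - <<'E'
from h import *
chk()
E
```

```text
12.0 [ 0.5051 -0.088   0.2096] 170.8 -1.585 [-0.5  0.4  0.1] [ 0.03 -0.12  0.02]
grip px [286.  180.1] z~ 0.2161
[273 171  29  21 380] [287.6 182. ] [ 0.5073 -0.1097  0.22  ]
```

{"name": "servo_tool", "arguments": {"increments": [[[0,0,0,0,0,-6],[0,0,0,0,0,0],[0,0,0,0,0,0]]]}}

```text
time: 12.35
ee_pos: [0.5051, -0.088, 0.2096]
tool_rot: [0.091, 3.14, 0.0]
wrist_force: [0.1, 0.1, 0.2]
grip_width: 0.0173
finger_force: 0.1
```

{"name": "servo_tool", "arguments": {"increments": [[[0,0,0,0,0,0],[0,0,0,0,0,0],[0,0,0,0,0,0]]], "hand": 0.03}}

```text
time: 12.65
ee_pos: [0.5051, -0.0879, 0.2096]
tool_rot: [-0.086, -3.14, -0.0]
wrist_force: [1.1, 0.1, 0.0]
grip_width: 0.0297
finger_force: 0.0
```

```bash
python3 - <<'E'
from h import *
a=chk()
cv2.imwrite("pics/s7.png",cv2.resize(a[140:230,240:330],(540,540),interpolation=cv2.INTER_CUBIC))
E
```

```text
12.7 [ 0.5051 -0.088   0.2096] 176.9 -1.692 [-0.2 -0.8  0.1] [ 0.05 -0.18 -0.06]
grip px [290.4 181.1] z~ 0.214
[273 171  29  21 376] [287.5 181.7] [ 0.507  -0.1076  0.22  ]
```

View pics/s7.png

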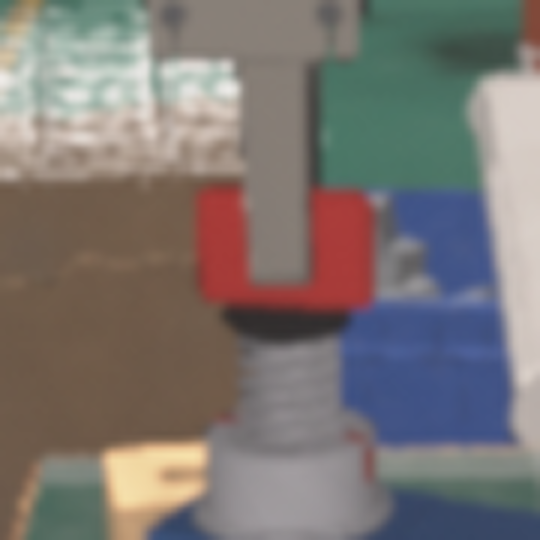

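Flange underside went from crop row 320 to 340 (about 7 mm), so the screw has dropped into the thread. Now I lower 6 mm, grip and turn forward.

{"name": "servo_tool", "arguments": {"increments": [[[0,0,0.003,0,0,0],[0,0,0.003,0,0,0],[0,0,0,0,0,0]]]}}

```text
time: 13.05
ee_pos: [0.5048, -0.0879, 0.203]
tool_rot: [-0.085, -3.14, -0.0]
wrist_force: [-0.0, 0.7, 0.7]
grip_width: 0.0301
finger_force: 0.0
```

{"name": "servo_tool", "arguments": {"increments": [[[0,0,0,0,0,0],[0,0,0,0,0,0],[0,0,0,0,0,0],[0,0,0,0,0,0]]], "hand": 0.0, "newtons": 15}}

```text
time: 13.45
ee_pos: [0.5053, -0.0882, 0.2038]
tool_rot: [0.085, 3.14, -0.0]
wrist_force: [0.0, -1.4, 1.6]
grip_width: 0.0142
finger_force: 15.0
```

{"name": "servo_tool", "arguments": {"increments": [[[0,0,0.0003,0,0,8],[0,0,0.0003,0,0,8],[0,0,0.0003,0,0,8],[0,0,0.0003,0,0,8],[0,0,0.0003,0,0,8]]]}}

```text
time: 13.95
ee_pos: [0.5056, -0.0878, 0.2024]
tool_rot: [1.162, 2.918, 0.001]
wrist_force: [0.8, 1.0, 1.0]
grip_width: 0.014
finger_force: 15.0
```

```bash
python3 - <<'E'
from h import *
chk()
E
```

```text
14.0 [ 0.5056 -0.0878  0.2023] 136.1 -0.98 [-0.7  0.8  1.2] [-0.01 -0.29 -0.02]
grip px [283.6 178.3] z~ 0.2197
[288 173  12  21 198] [293.5 182.9] [ 0.5187 -0.1169  0.22  ]
```

{"name": "servo_tool", "arguments": {"increments": [[[0,0,0.0003,0,0,8],[0,0,0.0003,0,0,8],[0,0,0.0003,0,0,8],[0,0,0.0003,0,0,8],[0,0,0.0003,0,0,8],[0,0,0.0003,0,0,8],[0,0,0.0003,0,0,8],[0,0,0.0003,0,0,8]]]}}

```text
time: 14.85
ee_pos: [0.5053, -0.0879, 0.1999]
tool_rot: [2.527, 1.866, 0.001]
wrist_force: [0.8, 0.6, 2.2]
grip_width: 0.014
finger_force: 15.0
```

{"name": "servo_tool", "arguments": {"increments": [[[0,0,0.0004,0,0,8],[0,0,0.0003,0,0,8],[0,0,0.0003,0,0,8],[0,0,0.0003,0,0,8],[0,0,0.0003,0,0,8],[0,0,0.0003,0,0,8],[0,0,0.0003,0,0,8],[0,0,0.0003,0,0,8]]]}}

```text
time: 15.65
ee_pos: [0.5052, -0.0879, 0.1974]
tool_rot: [-3.132, -0.243, -0.0]
wrist_force: [0.2, 0.4, 1.9]
grip_width: 0.0139
finger_force: 15.0
```

{"name": "servo_tool", "arguments": {"increments": [[[0,0,0.0003,0,0,6],[0,0,0,0,0,0]]]}}

```text
time: 15.85
ee_pos: [0.5052, -0.0879, 0.1971]
tool_rot: [-3.14, -0.084, -0.0]
wrist_force: [-0.6, 0.0, 3.0]
grip_width: 0.014
finger_force: 15.0
```

```bash
python3 - <<'E'
from h import *
chk()
E
```

```text
15.9 [ 0.5051 -0.0879  0.1971] 3.2 1.339 [-0.7  0.3  4.2] [ 0.11  0.08 -0.03]
grip px [286.4 182.2] z~ 0.2118
[273 175  12  20 189] [277.6 184.7] [ 0.4885 -0.1265  0.22  ]
[287 175  15  19 171] [296.6 184.1] [ 0.5248 -0.1252  0.22  ]
```

{"name": "servo_tool", "arguments": {"increments": [[[0,0,0,0,0,0],[0,0,0,0,0,0],[0,0,0,0,0,0],[0,0,0,0,0,0],[0,0,0,0,0,0],[0,0,0,0,0,0],[0,0,0,0,0,0]]], "hand": 0.09}}

```text
time: 16.65
ee_pos: [0.5051, -0.088, 0.1969]
tool_rot: [-3.141, -0.08, 0.0]
wrist_force: [0.3, 0.3, 0.3]
grip_width: 0.0679
finger_force: 0.0
```

{"name": "servo_tool", "arguments": {"increments": [[[0,0,0,0,0,-8],[0,0,0,0,0,-8],[0,0,0,0,0,-8],[0,0,0,0,0,-8],[0,0,0,0,0,-8],[0,0,0,0,0,-8],[0,0,0,0,0,-8],[0,0,0,0,0,-8]]]}}

```text
time: 17.45
ee_pos: [0.5051, -0.088, 0.1969]
tool_rot: [2.616, 1.74, 0.0]
wrist_force: [-0.4, -0.0, -0.0]
grip_width: 0.0901
finger_force: 0.0
```

{"name": "servo_tool", "arguments": {"increments": [[[0,0,0,0,0,-8],[0,0,0,0,0,-8],[0,0,0,0,0,-8],[0,0,0,0,0,-8],[0,0,0,0,0,-8],[0,0,0,0,0,-8],[0,0,0,0,0,-8],[0,0,0,0,0,-8]]]}}

```text
time: 18.25
ee_pos: [0.5051, -0.088, 0.1969]
tool_rot: [1.297, 2.862, 0.0]
wrist_force: [-0.4, -0.6, -0.9]
grip_width: 0.0899
finger_force: 0.0
```

{"name": "servo_tool", "arguments": {"increments": [[[0,0,0,0,0,-8],[0,0,0,0,0,-8],[0,0,0,0,0,-8],[0,0,0,0,0,-8],[0,0,0,0,0,-8],[0,0,0,0,0,-8],[0,0,0,0,0,-4],[0,0,0,0,0,0]]]}}

```text
time: 19.05
ee_pos: [0.5051, -0.088, 0.1969]
tool_rot: [0.081, -3.141, 0.0]
wrist_force: [-0.2, -0.7, 0.1]
grip_width: 0.0898
finger_force: 0.0
```

```bash
python3 - <<'E'
from h import *
a=chk()
im,_=look("pics/w8.png",["screw_grip"],dict(screw_grip=.211))
red(im,(200,100,440,300),.228)
E
```

```text
19.1 [ 0.5051 -0.088   0.1969] -177.2 -1.795 [-0.3  0.2 -0.3] [ 0.03 -0.21 -0.04]
grip px [286.6 181.6] z~ 0.213
[273 175  10  20 185] [277.4 184.4] [ 0.4882 -0.1244  0.22  ]
[294 175   8  19 144] [297.4 183.6] [ 0.5263 -0.1221  0.22  ]
tcp [ 0.5051 -0.088   0.1969] yaw -177.2 j6 -1.795 t 19.15
screw_grip [318.1 308.4] 0.94 [ 0.5051 -0.0891  0.211 ]
[338 209   8   7  24] [341.  212.2] [ 0.4626 -0.0835  0.228 ]
[331 215  14  16 127] [337.3 222.7] [ 0.4663 -0.0846  0.228 ]
[ 299  226   40   74 2661] [318.  264.8] [ 0.4816 -0.0904  0.228 ]
[227 257  16   9  39] [234.6 260.8] [ 0.4815 -0.1194  0.228 ]
```

{"name": "servo_tool", "arguments": {"increments": [[[0,0,0,0,0,0],[0,0,0,0,0,0],[0,0,0,0,0,0],[0,0,0,0,0,0],[0,0,0,0,0,0],[0,0,0,0,0,0],[0,0,0,0,0,0],[0,0,0,0,0,0]]], "hand": 0.0, "newtons": 15}}

```text
time: 20.05
ee_pos: [0.5051, -0.088, 0.1969]
tool_rot: [-0.08, 3.141, 0.0]
wrist_force: [-0.2, -0.1, 0.8]
grip_width: 0.028
finger_force: 0.0
```

{"name": "servo_tool", "arguments": {"increments": [[[0,0,0,0,0,0],[0,0,0.0003,0,0,8],[0,0,0.0003,0,0,8],[0,0,0.0003,0,0,8],[0,0,0.0003,0,0,8],[0,0,0.0003,0,0,8],[0,0,0.0003,0,0,8],[0,0,0.0003,0,0,8]]]}}

```text
time: 20.85
ee_pos: [0.5051, -0.088, 0.1947]
tool_rot: [1.412, 2.806, -0.0]
wrist_force: [-0.2, -0.1, -1.2]
grip_width: 0.014
finger_force: 15.0
```

{"name": "servo_tool", "arguments": {"increments": [[[0,0,0.0003,0,0,8],[0,0,0.0003,0,0,8],[0,0,0.0003,0,0,8],[0,0,0.0003,0,0,8],[0,0,0.0004,0,0,8],[0,0,0.0003,0,0,8],[0,0,0.0003,0,0,8],[0,0,0.0003,0,0,8]]]}}

```text
time: 21.65
ee_pos: [0.505, -0.0881, 0.1921]
tool_rot: [2.685, 1.632, -0.0]
wrist_force: [-0.0, -0.8, -0.8]
grip_width: 0.0138
finger_force: 15.0
```

{"name": "servo_tool", "arguments": {"increments": [[[0,0,0.0003,0,0,8],[0,0,0.0003,0,0,8],[0,0,0.0003,0,0,8],[0,0,0.0004,0,0,8],[0,0,0.0003,0,0,8],[0,0,0.0003,0,0,8],[0,0,0.0003,0,0,8],[0,0,0,0,0,0]]]}}

```text
time: 22.45
ee_pos: [0.5051, -0.088, 0.19]
tool_rot: [3.136, 0.186, -0.0]
wrist_force: [0.7, -0.4, -1.4]
grip_width: 0.0141
finger_force: 15.0
```

```bash
python3 - <<'E'
from h import *
chk();plan(state()["ee_pos"],-25)
E
```

```text
22.5 [ 0.505 -0.088  0.19 ] 7.1 1.272 [-0.2 -0.2 -1.6] [-0.08 -0.07  0.03]
grip px [287.  187.6] z~ 0.2008
[273 178  12  20 192] [277.7 188. ] [ 0.4896 -0.1474  0.22  ]
[293 178   9  19 149] [297.3 186.9] [ 0.5261 -0.1434  0.22  ]
5
[[0.0, 0.0, 0.0, 0.0, 0.0, 6.43], [0.0, 0.0, 0.0, 0.0, 0.0, 6.43], [0.0, 0.0, 0.0, 0.0, 0.0, 6.43], [0.0, 0.0, 0.0, 0.0, 0.0, 6.43], [0.0, 0.0, 0.0, 0.0, 0.0, 6.43]]
```

{"name": "servo_tool", "arguments": {"increments": [[[0,0,0.0003,0,0,6.5],[0,0,0.0002,0,0,6.5],[0,0,0.0003,0,0,6.5],[0,0,0.0002,0,0,6.5],[0,0,0.0003,0,0,6.5],[0,0,0,0,0,0],[0,0,0,0,0,0]]]}}

```text
time: 23.25
ee_pos: [0.5051, -0.088, 0.1887]
tool_rot: [3.065, -0.688, -0.0]
wrist_force: [0.4, -1.1, -0.2]
grip_width: 0.0141
finger_force: 15.0
```

```bash
python3 - <<'E'
from h import *
a=chk()
cv2.imwrite("pics/s9.png",cv2.resize(a[145:235,240:330],(540,540),interpolation=cv2.INTER_CUBIC))
E
```

```text
23.3 [ 0.5051 -0.088   0.1887] -25.3 1.837 [ 0.5  0.  -1.6] [-0.   -0.06  0.02]
grip px [288.  185.2] z~ 0.2057
[274 178   6  19  81] [275.9 187.3] [ 0.486  -0.1432  0.22  ]
[289 179  12  20 198] [295.2 188.9] [ 0.5223 -0.1553  0.22  ]
```

View pics/s9.png

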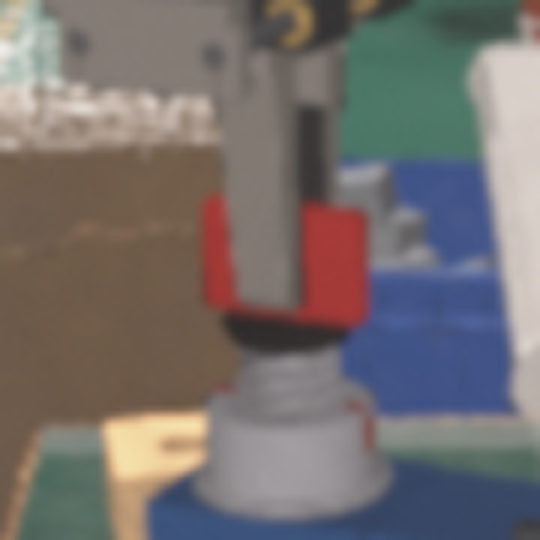

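The flange underside is at crop (290,352), about 14 mm lower than after the drop. The screw is upright, one turn in, and still gripped.

```bash
python3 -c "
from plant import *
print(sign_off())"
```

```text
the job is handed in; nothing more can be done
None
```

The screw is upright in the boss, about 14 mm (one full turn) into the thread and still gripped by its handle; I handed the job in at about 23 s and never touched the bystanders.

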